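Jack up the dial-printing press and hold it for levelling

ROBOT

A 6-joint arm with a two-finger parallel gripper is mounted at the origin on the work surface. World frame = base frame: x ahead of the robot, y to its left, z up, the work surface at z = 0. Lengths are in m, angles in rad, forces in N, time in s.
With the tool pointing down it reaches from about 0.225 to 0.875 m from the base axis. Payload 3.4 kg.
Tool frame: the origin (TCP) lies at the very end of the fingers, on their centre line; the grasp point (between the pads) lies 19 mm behind it; z points along the fingers, y is the line along which they close (so a half turn about z gives the same grasp; the last joint's range is limited). The gripper opens to 85 mm and grips with 20 to 120 N. Pads are 22 mm wide; open, the fingers measure 114 mm over their backs; the gripper's body (76 mm by 85 mm) begins 54 mm behind the grasp point. The pads swing forward as they close: fully open they stand 13 mm farther back than shut.
Start: joints at [1.007, 0.276, 1.505, -0, 1.361, -0.121], TCP at [0.246, 0.52, 0.205] pointing down, gripper open.
Joint ranges: [-2.89, 2.89], [-0.75, 2.08], [0.22, 2.7], [-1.18, 4.32], [0.11, 2.71], [-2.7, 2.7]. Speed limits (rad/s): [2.57, 2.57, 3.14, 3.14, 3.14, 3.14].

INTERFACE

Orientations are given as a unit quaternion [w, x, y, z].
In Python, from rig import manip, get_image, camera_info gives the robot as it stands. The module is installed in compiled form; this text tells all that it offers.
- The arm moves only by the shell command python3 -m crank 'ROWS' [FORCE]. ROWS is a JSON object of lists of equal length, an entry for each row: "translation": the shift along the tool's x, y, z in mm, a list of three; "roll": the turn about the tool's z in rad; "fingers": the opening, from 0 (shut) to 1 (fully open). A call has 1 to 8 rows; each row shifts and turns the commanded pose from where the row before left it, along the tool's axes as they then stand; what a row does not reach is not made up. A row lasts 1/10 s, in which the tool goes at most 50 mm and 8.59 degrees, less where a joint would pass 70% of its speed; a pose out of reach is approached as far as the arm can. A call is refused whole if a number of a shift passes 50 or a number of a turn 0.15, either way. A call with a gripper value outside its range is refused whole. The fingers move at their own pace and stop on an object; FORCE is the grip in N (left out, the last holds). Time passes only in rows, so rows that do not move let the fingers close. It gives the time, the measured TCP pose, the force, the opening and the grip force at its end, in the units of the state.
- manip.get_state(): the state, without advancing time (a new reading comes with each control period).
- get_image(name): name is "scene" or "top"; returns the picture (420x560x3 uint8, blue, green, red); there is no depth.
- camera_info(name): a dict with "mtx" (3x3 intrinsics, pixels), "D" ([k1, k2, p1, p2, k3] as OpenCV has them; the pictures are not rectified), "rvec" (rotation vector, rad) and "tvec" (3), from world to camera coordinates, as OpenCV has them. Camera axes: x right, y down, z forward; pixel columns grow to the right and rows downward; lengths in m; the calibration is good to about 2 mm. A picture is of the moment at which its call begins. camera_info takes no time and is no camera call.
- manip.sign_off(): hands the job in; it is judged then, once.
The state is a dict: "clock": time; "qpos": joint angles; "qd": joint speeds; "effort": joint torques, N m; "position": TCP position; "ee_rot": TCP orientation; "contact_force": force on the tool from outside, world axes, zero at the start; "moment": the same for the moment, N m; "width": finger opening in m; "gripper_force": force on a finger pad.
Only numpy, scipy, OpenCV 4.12 (cv2) and the standard library are available. Lean on these libraries where they do the work, as an engineer would, in place of code of your own. Each camera call takes 0.05 s, during which the arm holds its last target. There are 200 camera calls.

TASK

A colleague is about to slip the 10 mm levelling plates under the front feet of the dial-printing press: set the red toe jack down on the bench with its saddle under the lift point marked by the red dot on the press's yellow lug, and pump the jack handle until both front feet stand at least 10 mm clear of the bench. Keep pressing the handle down at the bottom of that stroke and finish while holding it there, with the press carried by the jack alone. Lift the press nowhere but at its lift point, and leave the other things on the bench where they are.

Things in the scene. Friction and masses are not known exactly. Their poses are not given: they have to be found in the camera images.
- jack_grip (a point): Grasp centre of the loose red toe jack (0.9 kg), on its column's axis, 98 mm above the underside. Column: red cheek plates under a cap, 36 mm long (jack x), 38 mm wide (y), 122 mm high; grip it across the 38 mm from above, 65 mm or more above the bench. Jack x points out of the toe, z up. Base plate 72 mm wide, 8 mm thick, from 125 mm behind the column axis to 72 mm ahead.
- saddle (a point): Centre of the top face of the jack's saddle: a round steel disc, 28 mm across, on the toe that sticks out of the column's front. 50 mm ahead (jack x) of the column axis; its top is 41.5 mm above the bench with the jack lowered, so it passes 7.5 mm under the lug. Same axes as the jack.
- handle_grip (a point): Centre of the handle's black rubber grip: 85 mm long, 28 mm wide (jack y), 18 mm thick; 165 mm from the pivot, to the rear (-x) of the jack. The handle starts 0.50 rad (29 degrees) above level and swings down in the jack's xz plane to 0.05 rad above level: this point sinks from 119 to 48 mm above the bench. Press it from above.
- jack_handle (a joint): Angle of the jack's handle in rad: 0 raised (start), 0.45 at the bottom stop. A spring lifts it back when let go (2 to 3 N at the grip); lifting the press takes 8 to 14 N at the grip. Let it come all the way up between strokes.
- lift_point (a point): Lift point, on the flat underside of the press's yellow lug right below the red dot on its top; 49 mm above the bench with the press down. Lug 50 mm wide, 12 mm thick, sticking out 55 mm from the middle of the base's front edge; the point is 18 mm in from its end. Axes are the press's: x points from the lug into the press (bring the toe in along +x), z up.
- press (a joint): How far the press is tipped up about its rear feet, rad: 0 standing on all four feet, 0.0465 with the front feet 10 mm clear. A cream C-frame machine of about 7.5 kg, 0.4 m tall, base 255 x 190 mm, its rear feet in cups screwed to the bench.
- foot_left (a point): Underside of one of the two front feet of the press (black rubber, 30 mm across), at the centre; on the bench (height 0) at the start. 57 mm behind the lift point and 75 mm to the -y side of it, in the press's axes.
- foot_right (a point): The same point under the other front foot, 75 mm to the press's +y side.
- shim_a: Loose bystander: aluminium levelling plate 45 x 60 x 10 mm, lying beside the front of the press. Origin at the centre of its underside.
- shim_b: Loose bystander: the second levelling plate, the same, on the other side of the press's front.
- ink_jar: Loose bystander: ink jar with black cap, 54 mm across, 62 mm high, near the far edge. Origin at the centre of its underside.
- spare_pad: Loose bystander: spare pink silicone printing pad, 72 mm across, 67 mm high, near the far edge. Origin at the centre of its underside.
- spanner: Loose bystander: steel spanner lying beyond the jack, in front of the ink shelf. Lies along its x.
- dial_tray: Loose bystander: wooden tray of watch dials, 100 x 150 x 18 mm, on the right. Origin at the centre of its underside.
- spatula: Loose bystander: ink spatula lying on the right, along its x.
- handle_pivot (a point): Pin of the jack's handle between the cheek plates behind the column: 46 mm behind (jack -x) the column axis, 40 mm above the bench. The cheeks are 62 mm high there. Same axes as the jack.
- jack_ram (a joint): Rise of the saddle in m, 0 (start) to 0.037. A ratchet with 10 mm teeth: a full stroke of the handle raises it about 14 mm; as the handle goes up it sinks 5 mm to the last whole tooth and is held there, and the next stroke goes on from there. First full stroke: feet about 5 mm up, sinking to about 1 mm; second: about 12 to 13 mm, sinking to 9 mm if let up.

How it is judged:
By the outcome, as a careful person would: the job done as asked, in the order asked, and still so for the second after the job is handed in, while the arm keeps its last pose, push and grip.
It also fails if it takes over 64 s, if anything falls off the work surface, if the arm or the gripper's body presses on something with over 40 N, if the wrist force passes 120 N, or if a joint passes its speed limit or range.

## Working session

There is one attempt and no reset: what is moved stays moved. The work goes in short steps, Python scripts to look and compute and a shell command to move; the robot and the scene stay as the last step left them, time stands still between calls to the robot, and variables do not carry over. Pictures are saved under pics/ and viewed, at most 10 in all, crops included, and the job is handed in when it is done.

```bash
mkdir -p pics; python3 - <<'E'
from rig import manip, get_image, camera_info
import cv2
for n in("scene","top"):
    cv2.imwrite(f"pics/{n}0.png",get_image(n)); print(n,camera_info(n))
print(manip.get_state())
E
```

```text
scene {'mtx': array([[494.38307566,   0.        , 285.35373132],
       [  0.        , 494.38307566, 208.37953931],
       [  0.        ,   0.        ,   1.        ]]), 'D': array([-0.17709041,  0.        ,  0.        ,  0.        ,  0.        ]), 'rvec': array([ 1.79459096,  1.88066451, -0.67258419]), 'tvec': array([ 0.04041851, -0.4021342 ,  1.87021146])}
top {'mtx': array([[476.73100128,   0.        , 274.24376142],
       [  0.        , 476.73100128, 207.11582672],
       [  0.        ,   0.        ,   1.        ]]), 'D': array([-0.08536148,  0.        ,  0.        ,  0.        ,  0.        ]), 'rvec': array([ 2.16541563, -2.13932289,  0.17109409]), 'tvec': array([-0.03684879,  0.57558151,  1.30123823])}
{'clock': 0.1, 'qpos': array([ 1.00702118e+00,  2.76527516e-01,  1.50598553e+00, -9.76494060e-06,
        1.36069939e+00, -1.20997500e-01]), 'qd': array([ 0.00052201,  0.00027569, -0.00250046, -0.0012119 ,  0.00317363,
        0.00092044]), 'effort': array([ 2.89597396e-03, -4.17697263e+01, -2.46405119e+01, -5.44545878e-05,
        5.87049202e-03, -2.89761908e-05]), 'position': array([0.24609557, 0.51911849, 0.20403703]), 'ee_rot': array([-2.67410854e-04,  2.19583691e-01,  9.75593331e-01, -7.64480713e-04]), 'contact_force': array([-1.09929953, -0.23668619,  0.00144491]), 'moment': array([ 0.04021097, -0.00762972,  0.01039207]), 'gripper_force': 0.0, 'width': 0.08544179666232268}
```

View pics/top0.png

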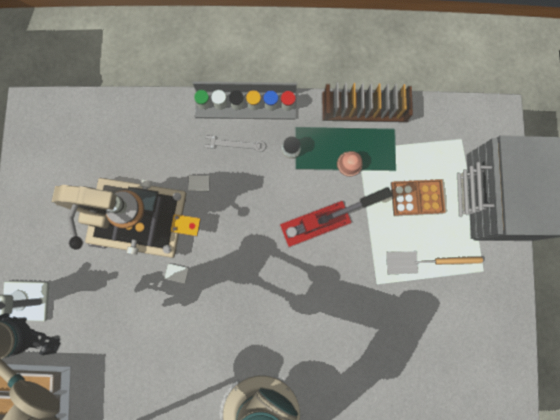

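View pics/scene0.png

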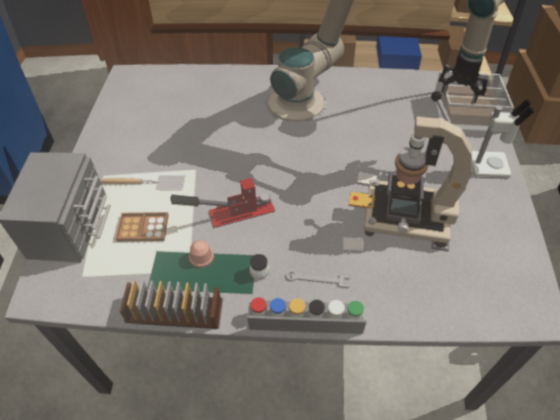

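The top view shows the press lug with its red dot at about (191,226). The jack lies at about (316,223), its saddle at (292,232) and its black grip at (375,197). I'll measure these more precisely.

```bash
cat > h.py <<'E'
from rig import manip, get_image, camera_info
import cv2, numpy as np
def ray(n,uv):
    c=camera_info(n); R=cv2.Rodrigues(c["rvec"])[0]
    p=cv2.undistortPoints(np.array([[uv]],float),c["mtx"],c["D"])[0,0]
    return -R.T@c["tvec"], R.T@np.array([*p,1.])
def plane(n,uv,z):
    o,d=ray(n,uv); return (o+d*(z-o[2])/d[2])
def proj(n,P):
    c=camera_info(n); return cv2.projectPoints(np.array([P],float).reshape(-1,1,3),c["rvec"],c["tvec"],c["mtx"],c["D"])[0][:,0]
def tri(a,b):
    (o,d),(p,e)=ray("top",a),ray("scene",b)
    A=np.stack([d,-e],1); s=np.linalg.lstsq(A,p-o,rcond=None)[0]
    return (o+d*s[0]+p+e*s[1])/2, np.linalg.norm(o+d*s[0]-p-e*s[1])
def blobs(im,lo,hi,box,amin=4):
    h=cv2.cvtColor(im,cv2.COLOR_BGR2HSV); m=cv2.inRange(h,lo,hi)
    if lo[0]==0 and hi[0]<=10: m|=cv2.inRange(h,(170,lo[1],lo[2]),(180,hi[1],hi[2]))
    k=np.zeros_like(m); x0,y0,x1,y1=box; k[y0:y1,x0:x1]=m[y0:y1,x0:x1]
    n,l,s,c=cv2.connectedComponentsWithStats(k)
    return k,[(c[i].round(1).tolist(),int(s[i,4]),s[i,:4].tolist()) for i in range(1,n) if s[i,4]>=amin]
E
python3 - <<'E'
from h import *
t=cv2.imread("pics/top0.png"); s=cv2.imread("pics/scene0.png")
print("lug top",blobs(t,(20,120,80),(32,255,255),(165,205,210,245))[1])
print("dot top",blobs(t,(0,120,80),(8,255,255),(180,215,205,240),2)[1])
print("dot sc",blobs(s,(0,120,80),(8,255,255),(340,185,375,212),2)[1])
k,b=blobs(t,(0,120,50),(8,255,255),(275,195,360,250)); print("jack",b)
c=max(cv2.findContours(k,0,2)[0],key=cv2.contourArea); r=cv2.minAreaRect(c);print(r)
for p in cv2.boxPoints(r): print(p,plane("top",p,.008))
k,b=blobs(t,(0,0,0),(180,255,60),(355,180,395,212)); print("grip",b)
a=cv2.resize(t[180:260,160:400],None,fx=3.3,fy=3.3,interpolation=2)
b=cv2.resize(s[160:240,160:400],None,fx=3.3,fy=3.3,interpolation=2)
cv2.imwrite("pics/z0.png",np.vstack([a,b]))
E
```

```text
lug top [([185.0, 224.7], 407, [171, 215, 29, 21])]
dot top [([191.8, 225.8], 20, [190, 224, 5, 5])]
dot sc [([354.8, 197.6], 14, [353, 196, 5, 4])]
jack [([315.2, 223.6], 1140, [281, 201, 70, 45])]
((315.26287841796875, 223.28350830078125), (23.692617416381836, 66.77010345458984), 68.96248626708984)
[279.85052 224.21135] [ 0.53149531 -0.04698133  0.008     ]
[342.1701  200.24226] [ 0.60375991 -0.22756416  0.008     ]
[350.67523 222.35567] [ 0.53937043 -0.25167956  0.008     ]
[288.35565 246.32475] [ 0.46822697 -0.07190397  0.008     ]
grip []
```

View pics/z0.png

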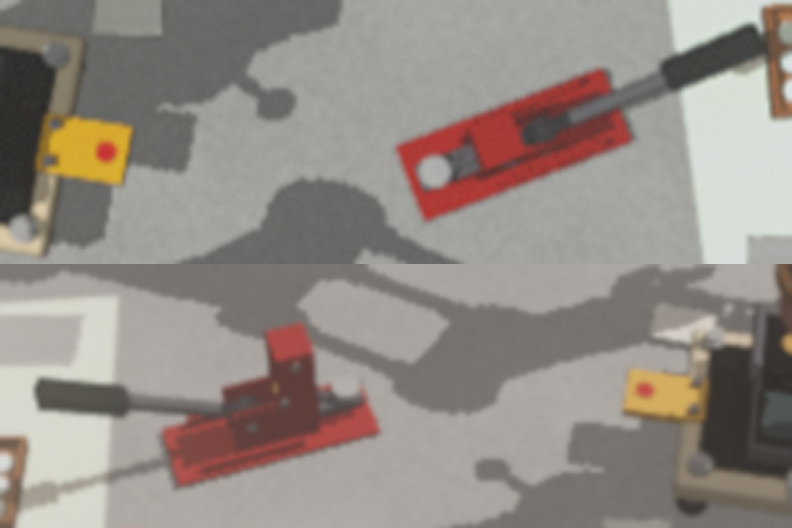

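The crop shows the saddle at about (291.5,231.8), the cap at (310.9,221.8), the grip at (376,197.3) and the red dot at (191.8,225.8). The front edge of the press base runs from about (184.8,192.1) to (173.6,256.4).

```bash
python3 - <<'E'
from h import *
t=cv2.imread("pics/top0.png"); s=cv2.imread("pics/scene0.png")
D=tri((191.8,225.8),(354.8,197.6)); print("dot",D, plane("top",(191.8,225.8),.061))
k,_=blobs(t,(20,120,80),(32,255,255),(176,205,210,245)); k2,_=blobs(t,(0,120,80),(8,255,255),(180,215,205,240),2)
r=cv2.minAreaRect(max(cv2.findContours(k|k2,0,2)[0],key=cv2.contourArea)); print(r)
for p in cv2.boxPoints(r): print(p,plane("top",p,.061)[:2])
a,b=plane("top",(184.8,192.1),.06),plane("top",(173.6,256.4),.06); e=a-b; print("front edge normal ang",np.degrees(np.arctan2(e[1],e[0]))+90)
S=plane("top",(291.5,231.8),.0415);C=plane("top",(310.9,221.8),.122);G=plane("top",(376,197.3),.119)
print("saddle",S,"cap",C,"grip",G)
for A,B in((S,C),(S,G),(C,G)): d=A-B; print(np.degrees(np.arctan2(d[1],d[0])),np.hypot(*d[:2]))
def scp(x,y): return (160+x/3.3,160+(y-264)/3.3)
print("saddle sc",plane("scene",scp(348,387),.0415),"cap sc",plane("scene",scp(288,342),.122), "grip",plane("scene",scp(82,396),.119))
E
```

```text
dot (array([0.51780906, 0.19665308, 0.06347721]), np.float64(0.0009439380469768574)) [0.51806088 0.19752847 0.061     ]
((186.9104766845703, 224.92141723632812), (23.194732666015625, 18.370756149291992), 7.594643592834473)
[174.20087 232.49347] [0.49882925 0.24559115]
[176.62881 214.28387] [0.54955935 0.24086293]
[199.62009 217.34937] [0.54186318 0.17665411]
[197.19214 235.55896] [0.49125959 0.18170745]
front edge normal ang 82.31245279816625
saddle [ 0.50685607 -0.0789703   0.0415    ] cap [ 0.52639202 -0.1260783   0.122     ] grip [ 0.59493982 -0.30146166  0.119     ]
112.52405409342124 0.050998206614034286
111.59848391903327 0.23929302603435507
111.34782170160663 0.18830327553415363
saddle sc [ 0.50972727 -0.07594052  0.0415    ] cap sc [ 0.52731195 -0.12497409  0.122     ] grip [ 0.5947053  -0.30016896  0.119     ]
```

```bash
cat >> h.py <<'E'
def togo(xyz,yaw):
    from scipy.spatial.transform import Rotation as Ro
    s=manip.get_state(); w=s["ee_rot"]; R=Ro.from_quat([w[1],w[2],w[3],w[0]]).as_matrix()
    d=R.T@(np.array(xyz)-s["position"])*1000; y=np.arctan2(R[1,0],R[0,0])
    print("t",s["clock"],"pos",s["position"].round(4),"yaw",np.degrees(y).round(2),"tilt",R[:2,2].round(3),"F",s["contact_force"].round(1),"w",round(s["width"],4),"gf",round(s["gripper_force"],1))
    print("tool mm",d.round(1),"roll",round(float(-((np.radians(yaw)-y+np.pi)%(2*np.pi)-np.pi)),3))
E
python3 -m crank '{"translation":[[-24,-36,0],[-24,-36,0],[-24,-36,0],[-24,-36,0],[-24,-36,0],[-24,-36,0],[-24,-36,0],[-24,-36,0]],"roll":[0,0,0,0,0,0,0,0],"fingers":[1,1,1,1,1,1,1,1]}'
python3 -m crank '{"translation":[[0,0,0],[0,0,0],[0,0,0],[0,0,0],[0,0,0],[0,0,0]],"roll":[0.125,0.125,0.125,0.125,0.125,0.125],"fingers":[1,1,1,1,1,1]}'
python3 -c "
from h import *
togo((.526,-.1255,.19),111.5)"
```

```text
clock: 0.9
position: [0.296, 0.1754, 0.2046]
ee_rot: [0.0, 0.219, 0.976, -0.0]
contact_force: [1.7, -0.4, -0.3]
width: 0.0853
gripper_force: 0.0
clock: 1.5
position: [0.2961, 0.1769, 0.2045]
ee_rot: [-0.0, 0.564, 0.826, -0.0]
contact_force: [-0.7, 0.0, 0.8]
width: 0.0851
gripper_force: 0.0
t 1.5 pos [0.2961 0.1769 0.2045] yaw 111.35 tilt [-0.001 -0.   ] F [-0.7  0.   0.8] w 0.0851 gf 0.0
tool mm [-365.3  104.    14.4] roll -0.003
```

```bash
python3 -m crank '{"translation":[[-45,13,2],[-45,13,2],[-45,13,2],[-45,13,2],[-45,13,2],[-45,13,2],[-45,13,2],[-45,13,0]],"roll":[0,0,0,0,0,0,0,0],"fingers":[1,1,1,1,1,1,1,1]}'>/dev/null
python3 -m crank '{"translation":[[0,0,0],[0,0,0]],"roll":[0,0],"fingers":[1,1]}'>/dev/null
python3 - <<'E'
from h import *
togo((.526,-.1255,.079),111.5)
t=get_image("top");s=get_image("scene")
a=cv2.resize(t[160:260,240:400],None,fx=3,fy=3,interpolation=2)
b=cv2.resize(s[120:220,160:320],None,fx=3,fy=3,interpolation=2)
cv2.imwrite("pics/z1.png",np.vstack([a,b]))
E
```

```text
t 2.5 pos [ 0.5257 -0.1197  0.1897] yaw 111.56 tilt [-0.002  0.001] F [-0.1  0.5  0.6] w 0.0855 gf 0.0
tool mm [ -5.7  -1.7 110.7] roll 0.001
```

View pics/z1.png

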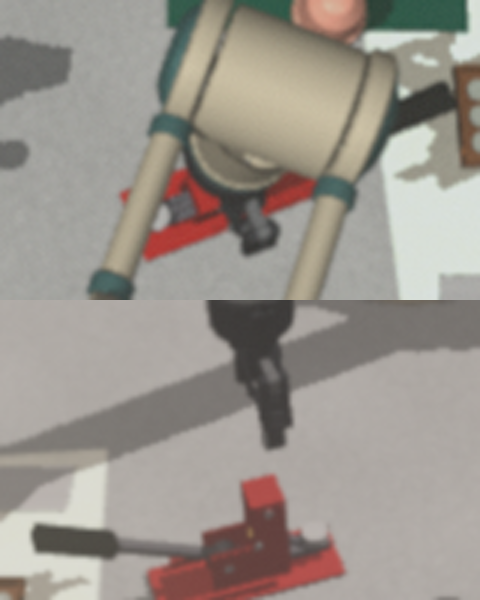

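The gripper is above the column and lined up with the cap, at about (262,490) in the lower crop. I'll correct by 6 mm, descend and grip.

```bash
python3 -m crank '{"translation":[[-6,-2,10],[0,0,20],[0,0,25],[0,0,25],[0,0,20],[0,0,10],[0,0,0],[0,0,0]],"roll":[0,0,0,0,0,0,0,0],"fingers":[1,1,1,1,1,1,1,1]}' 60
python3 -m crank '{"translation":[[0,0,0],[0,0,0],[0,0,0],[0,0,0],[0,0,0],[0,0,0],[0,0,0],[0,0,0]],"roll":[0,0,0,0,0,0,0,0],"fingers":[0,0,0,0,0,0,0,0]}' 60
python3 -c "
from h import *
togo((.526,-.1255,.079),111.5)"
```

```text
clock: 3.4
position: [0.5267, -0.1253, 0.0814]
ee_rot: [0.001, 0.561, 0.828, 0.0]
contact_force: [-0.4, -0.4, 0.5]
width: 0.0855
gripper_force: 0.0
clock: 4.2
position: [0.5263, -0.1257, 0.0817]
ee_rot: [0.0, 0.562, 0.827, -0.0]
contact_force: [-2.6, 0.3, 6.3]
width: 0.037
gripper_force: 61.7
t 4.2 pos [ 0.5263 -0.1257  0.0817] yaw 111.66 tilt [ 0.    -0.001] F [-2.6  0.3  6.3] w 0.037 gf 61.7
tool mm [ 0.3 -0.2  2.7] roll 0.003
```

```bash
python3 -m crank '{"translation":[[0,0,0],[0,0,-8],[0,0,-15],[0,0,-15],[0,0,-12],[0,0,0],[0,0,0],[0,0,0]],"roll":[0,0,0,0,0,0,0,0],"fingers":[0,0,0,0,0,0,0,0]}' 110
python3 -m crank '{"translation":[[0,0,0],[0,0,0],[0,0,0],[0,0,0],[0,0,0],[0,0,0],[0,0,0],[0,0,0]],"roll":[0.04,0.08,0.08,0.09,0.08,0.08,0.04,0],"fingers":[0,0,0,0,0,0,0,0]}'
python3 -c "
from h import *
togo((.504,.078,.129),83.4)"
```

```text
clock: 5.0
position: [0.5253, -0.125, 0.1296]
ee_rot: [-0.001, 0.562, 0.827, -0.0]
contact_force: [-0.5, -0.4, -9.4]
width: 0.0353
gripper_force: 111.9
clock: 5.8
position: [0.5257, -0.1251, 0.1298]
ee_rot: [-0.001, 0.746, 0.666, -0.0]
contact_force: [-0.1, -0.1, -10.5]
width: 0.0355
gripper_force: 111.8
t 5.8 pos [ 0.5257 -0.1251  0.1298] yaw 83.59 tilt [-0.002  0.001] F [ -0.1  -0.1 -10.5] w 0.0355 gf 111.8
tool mm [199.5 -44.2   1. ] roll 0.003
```

```bash
python3 -m crank '{"translation":[[15,-3,0],[30,-7,0],[35,-8,0],[40,-9,0],[35,-8,0],[30,-6,0],[15,-3,0],[0,0,0]],"roll":[0,0,0,0,0,0,0,0],"fingers":[0,0,0,0,0,0,0,0]}'
python3 -m crank '{"translation":[[0,0,0],[0,0,0]],"roll":[0,0],"fingers":[0,0]}'>/dev/null
python3 - <<'E'
from h import *
togo((.504,.078,.084),83.4)
t=get_image("top");s=get_image("scene")
cv2.imwrite("pics/t2.png",t);cv2.imwrite("pics/s2.png",s)
a=cv2.resize(t[180:260,150:350],None,fx=3.5,fy=3.5,interpolation=2)
b=cv2.resize(s[150:235,200:400],None,fx=3.5,fy=3.5,interpolation=2)
cv2.imwrite("pics/z2.png",np.vstack([a,b]))
E
```

```text
clock: 6.6
position: [0.5036, 0.082, 0.1306]
ee_rot: [-0.001, 0.744, 0.668, 0.001]
contact_force: [0.3, -0.4, -9.5]
width: 0.035
gripper_force: 111.9
t 6.8 pos [0.5049 0.0778 0.1307] yaw 83.59 tilt [-0. -0.] F [ 0.2 -0.1 -9.6] w 0.0352 gf 111.8
tool mm [ 0.1 -0.9 46.7] roll 0.003
```

View pics/z2.png

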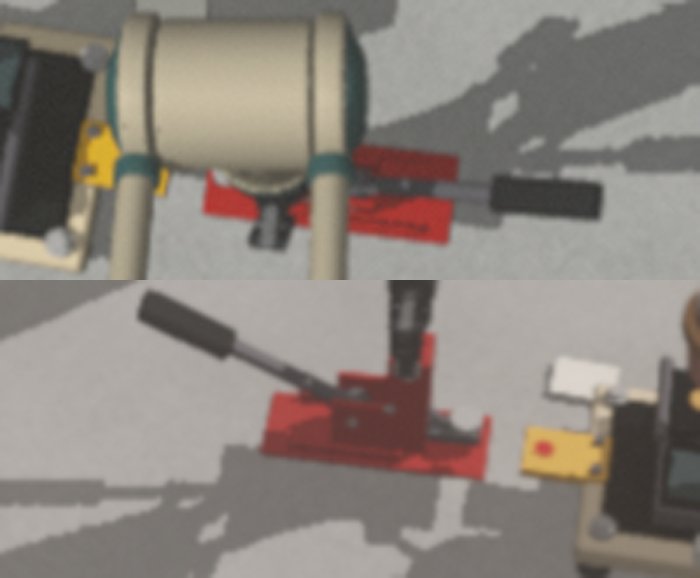

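The jack hangs level in front of the lug. The saddle is at scene (333.1,189.4) and the grip is at top (305.7,236.6).

```bash
python3 - <<'E'
from h import *
S=plane("scene",(333.1,189.4),.0905); G=plane("top",(305.7,236.6),.168); D=plane("scene",(354.8,197.6),.061)
print(S,G,"dot scene",D); d=S-G; print(np.degrees(np.arctan2(d[1],d[0])),np.hypot(*d[:2]))
p=manip.get_state()["position"]; y=np.radians(83.5); print("exp saddle",p+.05*np.array([np.cos(y),np.sin(y),0]))
q=plane("scene",(200+188/3.5,150+(324-280)/3.5),.168);print("grip sc",q)
E
```

```text
[0.51154876 0.12878313 0.0905    ] [ 0.48318902 -0.10873087  0.168     ] dot scene [0.51578148 0.19650633 0.061     ]
83.19098540214411 0.23920111821846984
exp saddle [0.51068099 0.12718108 0.13076411]
grip sc [ 0.48520819 -0.10714721  0.168     ]
```

```bash
python3 -m crank '{"translation":[[0,0,8],[0,0,12],[0,0,12],[0,0,9],[0,0,4],[0,0,0],[0,0,0]],"roll":[0,0,0,0,0,0,0],"fingers":[0,0,0,0,0,0,0]}'
python3 -c "
from h import *
y=np.radians(83.5);togo((.517-.05*np.cos(y),.197-.05*np.sin(y),.0817),83.4)"
```

```text
clock: 7.6
position: [0.5054, 0.0783, 0.0859]
ee_rot: [0.0, 0.746, 0.666, 0.0]
contact_force: [0.1, 0.1, -9.8]
width: 0.0351
gripper_force: 111.8
t 7.6 pos [0.5054 0.0783 0.0859] yaw 83.59 tilt [0.001 0.   ] F [ 0.1  0.1 -9.8] w 0.0351 gf 111.8
tool mm [69.3 -1.8  4.2] roll 0.003
```

```bash
python3 -m crank '{"translation":[[5,0,1.5],[10,-0.5,0],[12,-0.5,0],[13,-0.5,0],[12,-0.5,0],[10,0,0],[7,0,0],[0,0,0]],"roll":[0,0,0,0,0,0,0,0],"fingers":[0,0,0,0,0,0,0,0]}'
python3 -m crank '{"translation":[[0,0,0],[0,0,0]],"roll":[0,0],"fingers":[0,0]}'
python3 - <<'E'
from h import *
y=np.radians(83.5);togo((.517-.05*np.cos(y),.197-.05*np.sin(y),.0817),83.4)
t=get_image("top");s=get_image("scene")
a=cv2.resize(t[180:260,150:350],None,fx=3.5,fy=3.5,interpolation=2)
b=cv2.resize(s[150:235,240:440],None,fx=3.5,fy=3.5,interpolation=2)
cv2.imwrite("pics/z3.png",np.vstack([a,b]))
print(blobs(s,(0,120,80),(8,255,255),(345,190,365,205),2)[1],blobs(s,(20,120,80),(32,255,255),(335,180,385,220))[1])
E
```

```text
clock: 8.4
position: [0.511, 0.1484, 0.0843]
ee_rot: [-0.0, 0.745, 0.667, 0.0]
contact_force: [-0.3, 0.0, -9.1]
width: 0.0354
gripper_force: 111.8
clock: 8.6
position: [0.5105, 0.1465, 0.0842]
ee_rot: [0.0, 0.746, 0.666, -0.0]
contact_force: [-0.6, 0.3, -9.7]
width: 0.0354
gripper_force: 111.8
t 8.6 pos [0.5105 0.1465 0.0842] yaw 83.57 tilt [-0. -0.] F [-0.6  0.3 -9.7] w 0.0354 gf 111.8
tool mm [0.9 0.7 2.5] roll 0.003
[([354.8, 197.8], 13, [353, 196, 5, 4])] [([360.9, 199.2], 173, [349, 193, 23, 13])]
```

View pics/z3.png

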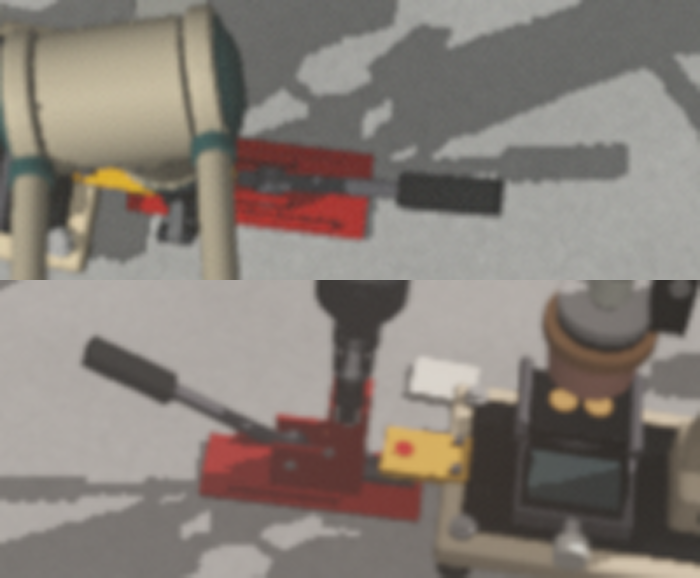

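The jack is in line with the lug, with the toe under it and the dot still at scene (354.8,197.8). I'll set it down and release.

```bash
python3 -m crank '{"translation":[[1,0.5,0],[0,0,1],[0,0,1],[0,0,1],[0,0,0],[0,0,0]],"roll":[0,0,0,0,0,0],"fingers":[0,0,0,0,0,0]}'
python3 -c "
from h import *
togo((.511,.1475,.0817),83.4)"
```

```text
clock: 9.3
position: [0.5114, 0.148, 0.0821]
ee_rot: [0.0, 0.746, 0.666, 0.0]
contact_force: [-1.8, 0.0, 0.5]
width: 0.0349
gripper_force: 112.7
t 9.3 pos [0.5114 0.148  0.0821] yaw 83.58 tilt [0.001 0.   ] F [-1.8  0.   0.5] w 0.0349 gf 112.7
tool mm [-0.5 -0.4  0.4] roll 0.003
```

```bash
python3 -m crank '{"translation":[[0,0,0],[0,0,0],[0,0,0],[0,0,0],[0,0,0],[0,0,0]],"roll":[0,0,0,0,0,0],"fingers":[1,1,1,1,1,1]}'
python3 -m crank '{"translation":[[0,0,-10],[0,0,-25],[0,0,-35],[0,0,-30],[0,0,-10],[-20,0,0],[-40,0,0],[-40,0,0]],"roll":[0,0,0,0,0,0,0,0],"fingers":[1,1,1,1,1,0,0,0]}'
python3 -m crank '{"translation":[[-40,0,0],[-30,0,0],[-15,0,0],[0,0,0],[0,0,0]],"roll":[0,0,0,0,0],"fingers":[0,0,0,0,0]}' 40
python3 - <<'E'
from h import *
t=get_image("top");s=get_image("scene")
a=cv2.resize(t[180:260,150:350],None,fx=3.5,fy=3.5,interpolation=2)
b=cv2.resize(s[150:235,240:440],None,fx=3.5,fy=3.5,interpolation=2)
cv2.imwrite("pics/z4.png",np.vstack([a,b]))
togo((.4903,-.0373,.13),83.5)
E
```

```text
clock: 9.9
position: [0.5115, 0.148, 0.0814]
ee_rot: [0.0, 0.746, 0.666, 0.0]
contact_force: [0.4, -1.1, -0.2]
width: 0.0855
gripper_force: 0.0
clock: 10.7
position: [0.4996, 0.048, 0.1911]
ee_rot: [-0.0, 0.745, 0.667, -0.0]
contact_force: [0.9, -0.6, -0.2]
width: 0.0443
gripper_force: 0.0
clock: 11.2
position: [0.4904, -0.0355, 0.191]
ee_rot: [-0.001, 0.746, 0.666, 0.0]
contact_force: [0.2, 0.6, 0.4]
width: 0.0003
gripper_force: 0.0
t 11.3 pos [ 0.4906 -0.0349  0.1912] yaw 83.63 tilt [-0.     0.001] F [0.6 0.1 0. ] w 0.0 gf 0.0
tool mm [-2.5  0.  61.2] roll 0.002
```

View pics/z4.png

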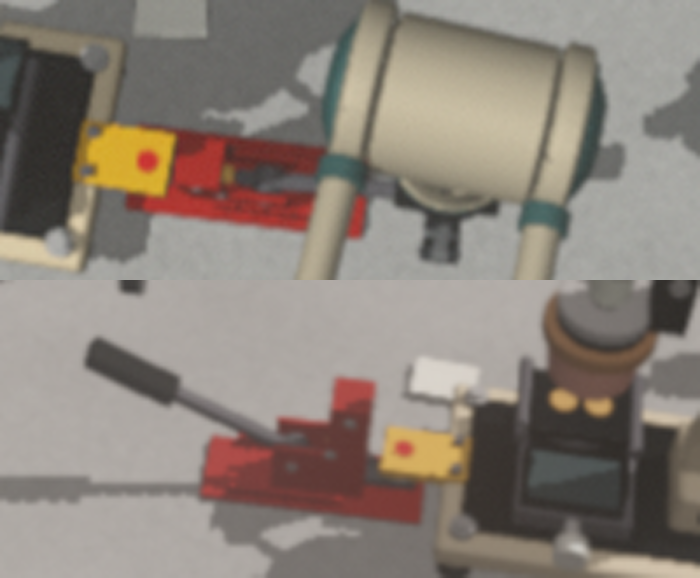

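The jack stands with its saddle hidden under the lug. The cap is at top (207.1,226.9) and the dot at (192,226). I'll check the offset.

```bash
python3 - <<'E'
from h import *
y=np.radians(83.5);u=np.array([np.cos(y),np.sin(y)]);v=np.array([-u[1],u[0]])
def rep(n,c,d):
    e=plane(n,d,.061)-plane(n,c,.122); print(n,plane(n,c,.122)[:2].round(4),(e[:2]@u).round(4),(e[:2]@v).round(4))
rep("top",(207.1,226.9),(192.1,226)); rep("scene",(240+355/3.5,150+(387-280)/3.5),(240+404/3.5,150+(449-280)/3.5))
rep("scene",(240+355/3.5,150+(387-280)/3.5),(354.8,197.7))
E
```

```text
top [0.5094 0.1473] 0.05 -0.0025
scene [0.5035 0.1514] 0.0483 -0.0096
scene [0.5035 0.1514] 0.0462 -0.0075
```

```bash
python3 -m crank '{"translation":[[-2,0,10],[0,0,15],[0,0,15],[0,0,10],[0,0,6],[0,0,0],[0,0,0]],"roll":[0,0,0,0,0,0,0],"fingers":[0,0,0,0,0,0,0]}'
python3 -m crank '{"translation":[[0,0,3],[-2,0,5],[-4,0,7],[-4,0,8],[-4,0,8],[-3,0,8],[0,0,0],[0,0,0]],"roll":[0,0,0,0,0,0,0,0],"fingers":[0,0,0,0,0,0,0,0]}'
python3 -c "
from h import *
togo((.4876,-.0607,.0572),83.5)"
```

```text
clock: 12.0
position: [0.4908, -0.0378, 0.1355]
ee_rot: [0.0, 0.745, 0.667, 0.0]
contact_force: [-0.2, -0.4, -0.3]
width: 0.0
gripper_force: 0.0
clock: 12.8
position: [0.4882, -0.0548, 0.0961]
ee_rot: [-0.0, 0.746, 0.666, -0.0]
contact_force: [-0.6, -1.0, 2.1]
width: 0.0002
gripper_force: 0.8
t 12.8 pos [ 0.4882 -0.0548  0.0961] yaw 83.56 tilt [-0.001  0.   ] F [-0.6 -1.   2.1] w 0.0002 gf 0.8
tool mm [-5.9  0.1 38.9] roll 0.001
```

```bash
python3 -m crank '{"translation":[[-2,0,5],[-2,0,8],[-1,0,8],[-1,0,8],[0,0,6],[0,0,3],[0,0,0],[0,0,0]],"roll":[0,0,0,0,0,0,0,0],"fingers":[0,0,0,0,0,0,0,0]}'
python3 - <<'E'
from h import *
togo((.4876,-.0607,.0572),83.5)
s=get_image("scene");print(blobs(s,(0,120,80),(8,255,255),(345,185,365,205),2)[1])
E
```

```text
clock: 13.6
position: [0.4889, -0.0622, 0.0589]
ee_rot: [0.002, 0.745, 0.667, -0.0]
contact_force: [-0.5, -3.6, 8.0]
width: -0.0
gripper_force: 3.7
t 13.6 pos [ 0.4889 -0.0622  0.0589] yaw 83.63 tilt [ 0.002 -0.003] F [-0.5 -3.6  8. ] w -0.0 gf 3.7
tool mm [ 1.3 -1.5  1.7] roll 0.002
[([354.8, 197.8], 13, [353, 196, 5, 4])]
```

```bash
python3 -m crank '{"translation":[[0,0,2],[0,0,2],[0,0,2],[0,0,0],[0,0,0]],"roll":[0,0,0,0,0],"fingers":[0,0,0,0,0]}'
python3 - <<'E'
from h import *
togo((.4876,-.0607,.0572),83.5)
s=get_image("scene");t=get_image("top")
print(blobs(s,(0,120,80),(8,255,255),(345,185,365,205),2)[1],blobs(t,(0,120,80),(8,255,255),(183,215,197,240),2)[1])
a=cv2.resize(t[180:260,150:350],None,fx=3.5,fy=3.5,interpolation=2)
b=cv2.resize(s[150:235,240:440],None,fx=3.5,fy=3.5,interpolation=2)
cv2.imwrite("pics/z5.png",np.vstack([a,b]))
P=np.array([.517,.197,.061]);print(proj("scene",[P,P+[0,0,.0065]]))
E
```

```text
clock: 14.15
position: [0.4891, -0.0626, 0.0532]
ee_rot: [0.002, 0.745, 0.667, -0.0]
contact_force: [-1.0, -4.1, 8.7]
width: 0.0
gripper_force: 4.1
t 14.15 pos [ 0.4891 -0.0626  0.0532] yaw 83.65 tilt [ 0.003 -0.003] F [-1.  -4.1  8.7] w 0.0 gf 4.1
tool mm [ 1.7 -1.7 -4. ] roll 0.003
[([355.2, 197.4], 14, [353, 196, 5, 4])] [([191.7, 225.4], 21, [190, 223, 5, 6]), ([191.2, 237.5], 40, [186, 236, 11, 4])]
[[354.97823811 197.91300874]
 [355.19288273 196.52601975]]
```

View pics/z5.png

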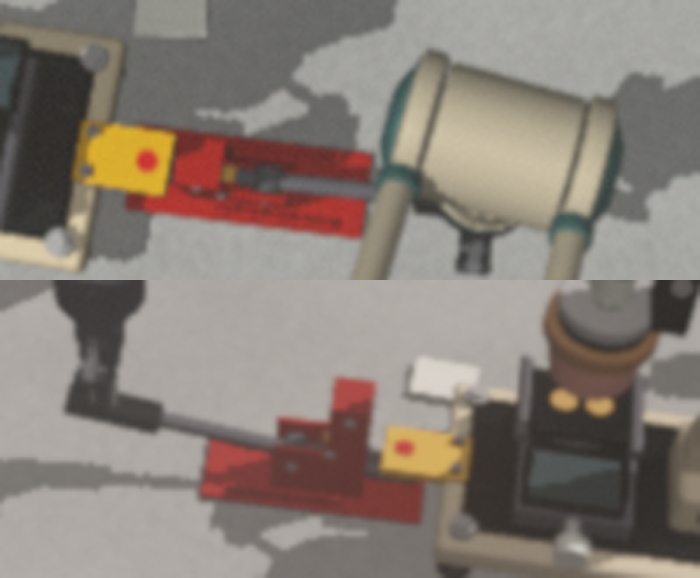

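The fingers are pressing the grip, near scene crop (95,400). The handle looks almost level, and the dot has risen only about 0.4 px. I'll compare the picture with projected points.

```bash
python3 - <<'E'
from h import *
C=np.array([.5114,.148,0]);y=np.radians(83.5);u=np.array([np.cos(y),np.sin(y),0]);z=np.array([0,0,1.])
p=manip.get_state()["position"]
f=lambda P:((proj("scene",P)-[240,150])*3.5+[0,280]).round(0)
print("tcp",f([p]))
for a in(.05,.1,.15,.2,.25):
    ax=lambda r:C-u*(.046+r*np.cos(a))+z*(.04+r*np.sin(a))
    print(a,"grip inner/mid/outer axis",f([ax(.1225),ax(.165),ax(.2075)]).tolist())
E
```

```text
tcp [[105. 419.]]
0.05 grip inner/mid/outer axis [[154.0, 429.0], [107.0, 422.0], [60.0, 415.0]]
0.1 grip inner/mid/outer axis [[155.0, 425.0], [107.0, 416.0], [60.0, 407.0]]
0.15 grip inner/mid/outer axis [[156.0, 420.0], [108.0, 410.0], [61.0, 400.0]]
0.2 grip inner/mid/outer axis [[157.0, 416.0], [110.0, 404.0], [62.0, 392.0]]
0.25 grip inner/mid/outer axis [[158.0, 411.0], [111.0, 398.0], [64.0, 384.0]]
```

The grip's apparent angle (about 0.15 rad) doesn't match the low TCP. I'll look closer before pressing on.

```bash
python3 - <<'E'
from h import *
s=get_image("scene");t=get_image("top")
g=lambda i:cv2.convertScaleAbs(np.power(i/255.,.5)*255)
a=cv2.resize(g(s[145:205,245:315]),None,fx=8,fy=8,interpolation=2)
b=cv2.resize(g(t[205:260,235:315]),None,fx=6,fy=6,interpolation=2)
c=np.zeros((480,240,3),np.uint8)
o=np.zeros((480,800,3),np.uint8);o[:,:560]=a;b=cv2.resize(b,(240,165));o[:165,560:]=b
cv2.imwrite("pics/z6.png",o)
E
```

```text
(no output)
```

View pics/z6.png

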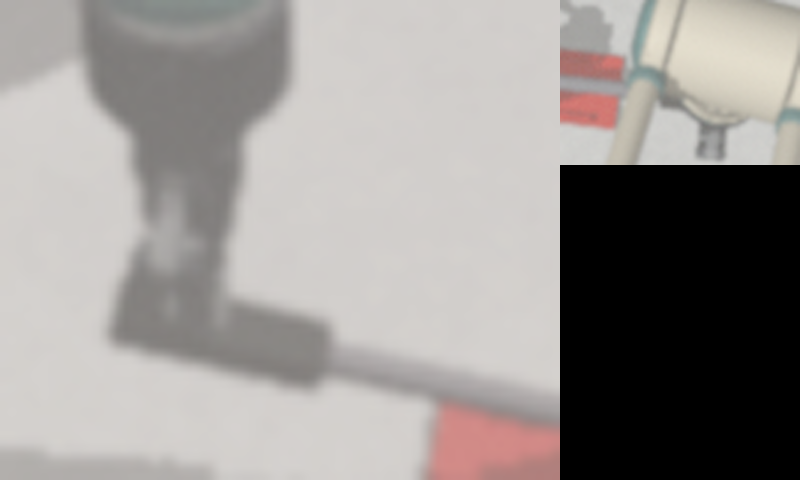

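The fingers are squarely on top of the grip at about scene (269,186), with the tips about 15 mm above the reported TCP. The contact is sound, so I'll press further.

```bash
python3 -m crank '{"translation":[[-1,0,3],[0,0,4],[0,0,4],[0,0,2],[0,0,0],[0,0,0]],"roll":[0,0,0,0,0,0],"fingers":[0,0,0,0,0,0]}'
python3 -m crank '{"translation":[[0,0,2],[0,0,2],[0,0,0],[0,0,0]],"roll":[0,0,0,0],"fingers":[0,0,0,0]}'
python3 - <<'E'
from h import *
togo((.4876,-.0607,.0572),83.5)
s=get_image("scene");t=get_image("top")
print(blobs(s,(0,120,80),(8,255,255),(345,185,365,205),2)[1],blobs(t,(0,120,80),(8,255,255),(183,215,197,234),2)[1])
E
```

```text
clock: 14.95
position: [0.489, -0.0643, 0.0404]
ee_rot: [0.003, 0.745, 0.667, -0.001]
contact_force: [-2.4, -6.5, 10.4]
width: -0.0002
gripper_force: 4.8
clock: 15.35
position: [0.4891, -0.0644, 0.0365]
ee_rot: [0.003, 0.745, 0.667, -0.0]
contact_force: [-1.3, -6.4, 11.0]
width: 0.0001
gripper_force: 5.2
t 15.35 pos [ 0.4891 -0.0644  0.0365] yaw 83.7 tilt [ 0.003 -0.005] F [-1.3 -6.4 11. ] w 0.0001 gf 5.2
tool mm [  3.4  -1.8 -20.8] roll 0.003
[([355.5, 197.0], 12, [354, 196, 4, 3])] [([191.0, 225.1], 20, [189, 223, 5, 5])]
```

```bash
python3 -m crank '{"translation":[[-1,0,2],[-1,0,2],[0,0,2],[0,0,0],[0,0,0]],"roll":[0,0,0,0,0],"fingers":[0,0,0,0,0]}'
python3 -m crank '{"translation":[[0,0,2],[0,0,2],[0,0,0],[0,0,0]],"roll":[0,0,0,0],"fingers":[0,0,0,0]}'
python3 - <<'E'
from h import *
togo((.4876,-.0607,.0572),83.5)
s=get_image("scene");t=get_image("top")
print(blobs(s,(0,120,80),(8,255,255),(345,185,365,205),2)[1],blobs(t,(0,120,80),(8,255,255),(183,215,197,234),2)[1])
E
```

```text
clock: 15.95
position: [0.4891, -0.0652, 0.0308]
ee_rot: [0.002, 0.745, 0.667, 0.0]
contact_force: [-2.4, -2.4, 13.5]
width: -0.0001
gripper_force: 6.6
clock: 16.35
position: [0.4892, -0.0653, 0.0288]
ee_rot: [0.003, 0.745, 0.667, 0.001]
contact_force: [-5.3, -2.6, 28.3]
width: -0.0002
gripper_force: 14.9
t 16.35 pos [ 0.4892 -0.0653  0.0288] yaw 83.66 tilt [ 0.004 -0.003] F [-5.3 -2.6 28.3] w -0.0002 gf 14.9
tool mm [  4.4  -1.9 -28.4] roll 0.003
[([355.5, 196.5], 12, [354, 195, 4, 4])] [([191.0, 225.0], 21, [189, 223, 5, 5])]
```

That is the bottom stop: the force jumped to 28 N and the dot is up about 1.3 px, or roughly 6.5 mm at the lug. I'll let the handle come all the way up.

```bash
python3 -m crank '{"translation":[[0,0,-5],[0,0,-10],[1,0,-10],[2,0,-12],[3,0,-12],[3,0,-12],[4,0,-12],[4,0,-12]],"roll":[0,0,0,0,0,0,0,0],"fingers":[0,0,0,0,0,0,0,0]}'
python3 -m crank '{"translation":[[4,0,-6],[0,0,0],[0,0,0],[0,0,0]],"roll":[0,0,0,0],"fingers":[0,0,0,0]}'
python3 - <<'E'
from h import *
togo((.4903,-.0393,.1),83.5)
s=get_image("scene");t=get_image("top"); cv2.imwrite("pics/s7.png",s); cv2.imwrite("pics/t7.png",t)
print(blobs(s,(0,120,80),(8,255,255),(345,185,365,205),2)[1],blobs(t,(0,120,80),(8,255,255),(183,215,197,234),2)[1])
for f in("pics/scene0.png","pics/s7.png"): print(f)
E
```

```text
clock: 17.25
position: [0.4892, -0.0461, 0.1102]
ee_rot: [-0.001, 0.746, 0.666, 0.0]
contact_force: [-0.4, 0.6, 0.7]
width: 0.0004
gripper_force: 0.4
clock: 17.65
position: [0.4894, -0.0429, 0.1156]
ee_rot: [-0.0, 0.746, 0.666, -0.0]
contact_force: [-0.4, -0.8, 1.1]
width: 0.0002
gripper_force: 0.0
t 17.65 pos [ 0.4894 -0.0429  0.1156] yaw 83.58 tilt [-0.001  0.   ] F [-0.4 -0.8  1.1] w 0.0002 gf 0.0
tool mm [ 3.6  0.6 15.6] roll 0.001
[([355.2, 197.4], 14, [353, 196, 5, 4])] [([191.6, 225.5], 21, [189, 223, 6, 6])]
pics/scene0.png
pics/s7.png
```

```bash
python3 -m crank '{"translation":[[3,0,-15],[0,0,0],[0,0,0],[0,0,0],[0,0,10],[0,0,10],[0,0,5],[0,0,0]],"roll":[0,0,0,0,0,0,0,0],"fingers":[0,0,0,0,0,0,0,0]}'
python3 -m crank '{"translation":[[-3,0,6],[-4,0,8],[-4,0,8],[-4,0,8],[-3,0,8],[-3,0,8],[0,0,2],[0,0,0]],"roll":[0,0,0,0,0,0,0,0],"fingers":[0,0,0,0,0,0,0,0]}'
python3 -c "
from h import *
togo((.4892,-.0653,.0288),83.5)"
```

```text
clock: 18.55
position: [0.4893, -0.0395, 0.105]
ee_rot: [-0.001, 0.746, 0.666, -0.001]
contact_force: [-0.7, 0.8, 0.9]
width: 0.0
gripper_force: 0.5
clock: 19.35
position: [0.4879, -0.0593, 0.0585]
ee_rot: [-0.001, 0.746, 0.666, 0.001]
contact_force: [-0.5, 6.7, 7.6]
width: -0.0
gripper_force: 4.2
t 19.35 pos [ 0.4879 -0.0593  0.0585] yaw 83.5 tilt [0.001 0.003] F [-0.5  6.7  7.6] w -0.0 gf 4.2
tool mm [-5.9  1.9 29.7] roll -0.0
```

```bash
python3 -m crank '{"translation":[[0,0,4],[0,0,5],[0,0,5],[-1,0,5],[0,0,4],[0,0,2],[0,0,0],[0,0,0]],"roll":[0,0,0,0,0,0,0,0],"fingers":[0,0,0,0,0,0,0,0]}'
python3 -m crank '{"translation":[[0,0,2],[0,0,2],[0,0,0],[0,0,0]],"roll":[0,0,0,0],"fingers":[0,0,0,0]}'
python3 - <<'E'
from h import *
togo((.4892,-.0653,.0288),83.5)
s=get_image("scene");t=get_image("top")
print(blobs(s,(0,120,80),(8,255,255),(345,185,365,205),2)[1],blobs(t,(0,120,80),(8,255,255),(183,215,197,234),2)[1])
E
```

```text
clock: 20.15
position: [0.4875, -0.0638, 0.0342]
ee_rot: [0.001, 0.745, 0.667, -0.001]
contact_force: [-4.2, -3.3, 11.7]
width: 0.0003
gripper_force: 5.5
clock: 20.55
position: [0.4875, -0.0642, 0.0306]
ee_rot: [0.002, 0.745, 0.667, -0.001]
contact_force: [-4.7, -4.7, 14.7]
width: 0.0002
gripper_force: 7.1
t 20.55 pos [ 0.4875 -0.0642  0.0306] yaw 83.69 tilt [ 0.    -0.004] F [-4.7 -4.7 14.7] w 0.0002 gf 7.1
tool mm [-0.9  1.8  1.8] roll 0.003
[([345.0, 186.0], 3, [345, 185, 1, 3]), ([356.6, 194.6], 13, [355, 193, 4, 4]), ([348.5, 204.0], 8, [345, 204, 8, 1])] [([189.2, 224.8], 20, [187, 223, 5, 5]), ([196.0, 232.5], 2, [196, 232, 1, 2])]
```

```bash
python3 -m crank '{"translation":[[0,0,2],[0,0,2],[0,0,0],[0,0,0]],"roll":[0,0,0,0],"fingers":[0,0,0,0]}'
python3 -m crank '{"translation":[[0,0,0],[0,0,0],[0,0,0],[0,0,0],[0,0,0],[0,0,0]],"roll":[0,0,0,0,0,0],"fingers":[0,0,0,0,0,0]}'
python3 - <<'E'
from h import *
togo((.4892,-.0653,.0288),83.5)
s=get_image("scene");t=get_image("top")
ds=blobs(s,(0,120,80),(8,255,255),(350,185,365,202),2)[1];dt=blobs(t,(0,120,80),(8,255,255),(183,215,195,232),2)[1];print(ds,dt)
print("tri",tri(dt[0][0],ds[0][0]))
P0=tri((191.8,225.8),(354.8,197.7))[0];y=np.radians(83.5);u=np.array([np.cos(y),np.sin(y),0])
for th in(.04,.0465,.055,.06):  # tip about rear feet, dot .061 up, .272 ahead
    c,q=np.cos(th),np.sin(th);h=-.272*c+.061*q; v=.272*q+.061*c
    P=P0+u*(h+.272)+np.array([0,0,v-.061]); print(th,proj("scene",[P])[0]-proj("scene",[P0])[0],proj("top",[P])[0]-proj("top",[P0])[0])
a=cv2.resize(t[150:260,150:290],(400,314),interpolation=2)
b=cv2.resize(s[150:260,300:440],(400,314),interpolation=2)
o=np.vstack([np.hstack([a,b]),np.hstack([cv2.resize(cv2.imread("pics/top0.png"),(400,286)),cv2.resize(s,(400,286))])])
cv2.imwrite("pics/z8.png",o)
E
```

```text
clock: 21.05
position: [0.4876, -0.0644, 0.0287]
ee_rot: [0.002, 0.745, 0.667, -0.001]
contact_force: [-8.7, -4.0, 31.3]
width: -0.0001
gripper_force: 15.4
clock: 21.65
position: [0.4876, -0.0644, 0.0287]
ee_rot: [0.002, 0.745, 0.667, -0.001]
contact_force: [-9.9, -4.8, 31.9]
width: -0.0001
gripper_force: 15.3
t 21.65 pos [ 0.4876 -0.0644  0.0287] yaw 83.71 tilt [ 0.001 -0.005] F [-9.9 -4.8 31.9] w -0.0001 gf 15.3
tool mm [-0.7  1.7 -0.1] roll 0.004
[([356.8, 194.6], 14, [355, 193, 5, 4])] [([189.1, 224.9], 22, [187, 223, 5, 5])]
tri (array([0.51859527, 0.20140195, 0.07865853]), np.float64(0.0014970377113956203))
0.04 [ 1.23812454 -2.21463607] [-1.57566414 -0.54099918]
0.0465 [ 1.4537687  -2.57302883] [-1.8482473  -0.63122667]
0.055 [ 1.74186545 -3.04099362] [-2.21169825 -0.75018505]
0.06 [ 1.91456447 -3.31588026] [-2.42920001 -0.8206717 ]
```

View pics/z8.png

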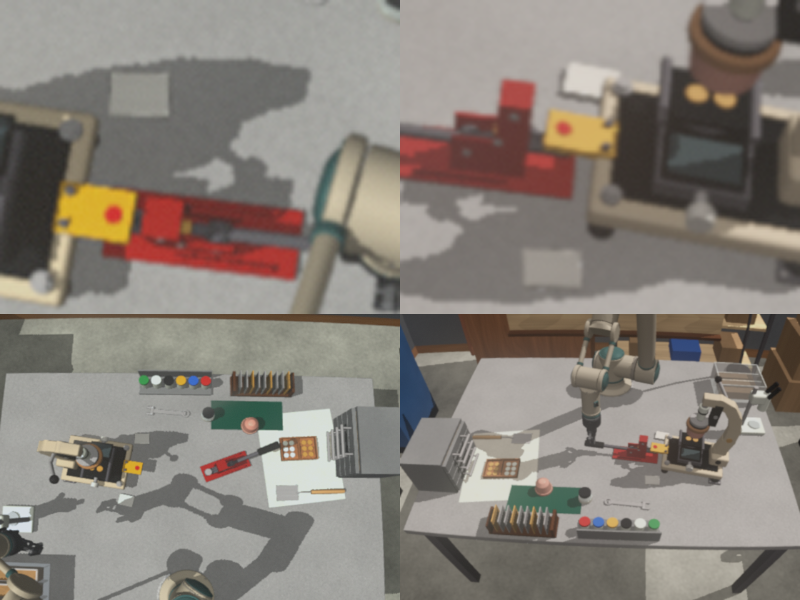

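The press front is up. The dot shifted (+2.0,−3.1) px in the scene view and (−2.7,−0.9) px in the top view. That fits a tip of about 0.057 rad, so the feet are about 12 mm clear, with the handle held on its stop at a steady 32 N. The bystanders have not moved.

```bash
python3 -c "
from rig import manip
print(manip.sign_off())"
```

```text
the job is handed in; nothing more can be done
None
```

The job is handed in: the jack stands under the lift point, two full strokes put both front feet about 12 mm clear of the bench (estimated from the camera images), and the arm is holding the handle on its bottom stop at about 32 N.

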